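# Snap a marker clip onto the neck of a flask

## Task

Mark the stoppered flask with the yellow clip. In its holder only the clip's arms can be taken, so draw it out, lay it flat on the open bench and let go, so that you can take it again by its tab. Then push it sideways onto the flask's neck, between the blue stopper and the glass bead, until the arms snap round the neck. Do not ram the glass; let go at the end, and leave the other bottles and the beaker undisturbed.

Things in the scene. Friction and masses are not known exactly. Their poses are not given: they have to be found in the camera images.
- clip_center (a point): Centre of the ring of the yellow plastic C-shaped clip, half-way up its 20 mm height. Its z is vertical lying flat and when fitted; -x points out of its mouth, +x along its tab. Seat 23.6 mm diameter, two sprung arms 3 mm thick, 30 mm wide over both at the centre. About 32 g. Starts lying flat in the holder, mouth outwards, tab hidden in the slot.
- clip_mouth (a point): Middle of the clip's mouth, 17 mm from clip_center along clip -x, half-way up. The lips flare from a 19 mm throat (9 mm from clip_center) to 30 mm inside, 36 mm outside at their tips. The arms hinge at the back, open only outwards, and not while gripped across; snapping over the neck takes roughly 10 N of push. Axes as clip_center.
- clip_tab (a point): Grip point on the clip's tab: 42 mm from clip_center along clip +x, half-way up. The tab is a straight bar 12 mm wide (clip y) and 20 mm high, reaching from 17 to 57 mm behind clip_center, with white label faces. Axes as clip_center.
- clip_arm_l (a joint): Opening angle of the clip's arm on its +y side, rad: 0 closed, grows as it is spread, about 0.12 to 0.15 while passing the neck's widest point, under 0.06 when fitted
- clip_arm_r (a joint): The same for the arm on the clip's -y side
- holder_slot (a point): Mouth of the holder's slot, 45 mm above the bench, at the height of the stored clip's centre, which is 24 mm in front (holder -x). Slot 18 mm wide, 24 mm high, roofed, opening to holder -x; the tab reaches 33 mm into it. Draw the clip straight out along holder -x by at least 45 mm before lifting or turning it.
- holder_roof (a point): Middle of the top of the holder, 71 mm above the bench: a fixed white block 64 x 64 mm. In front of its slot a ledge 14 mm wide, its top 35 mm above the bench, runs 36 mm out under the stored clip; below it is a blue foot plate 8 mm high, 64 mm wide, 52 mm out.
- flask_neck (a point): Centre of the flask's bare neck, on its vertical axis, 98.5 mm above the bench: 24 mm diameter, 27 mm long, between the glass bead below (32 mm diameter) and the blue stopper rim above (33 mm diameter). The fitted clip's centre lies here, with 3.5 mm play up and down. The clip can be pushed on level from any side.
- stopper_top (a point): Top of the blue stopper, 39.5 mm above flask_neck. The conical flask, 70 mm wide at its foot, is held by four steel prongs on an aluminium platform 150 x 150 mm, its top 16 mm above the bench. Flask, stopper and platform are fixed and do not move.
- bottle_mid (a point): Centre of a loose dark bottle with a blue cap, 56 mm diameter, 110 mm tall; leave alone
- tin_mid (a point): Centre of a loose metal bottle with a white cap, 58 mm diameter, 120 mm tall; leave alone
- beaker_mid (a point): Centre of a loose open glass beaker, 68 mm diameter, 90 mm tall; leave alone

How it is judged:
On the way:
1. the clip lies flat on the bench, out of the holder and let go (height (world z) of clip_center below 0.015 m and angle between clip_center's own z axis and vertical below 0.15 rad and horizontal distance between clip_center and holder_slot above 0.05 m and contact force between the fingers and clip below 0.1 N), for 0.2 s.
At the end, for the whole second after the job is handed in: The clip is on the flask's neck between bead and stopper: its ring centre within 3 mm of the neck's axis and 6 mm in height of the neck's middle, level within 0.15 rad, both arms sprung back (under 0.07 rad), at rest and released (horizontal distance between clip_center and flask_neck below 0.003 m and z of clip_center in the frame of flask_neck between -0.006 and 0.006 m and angle between clip_center's own z axis and vertical below 0.15 rad and value of joint each of clip_arm_l, clip_arm_r below 0.07 rad and linear speed of clip below 0.02 m/s); the robot touches nothing.
It fails at once if the bottle is moved by more than 30 mm or tipped (distance of bottle_mid from where it was at the start of the episode above 0.03 m or angle between bottle_mid's own z axis and vertical above 0.4 rad).
It fails at once if the metal bottle is moved by more than 30 mm or tipped (distance of tin_mid from where it was at the start of the episode above 0.03 m or angle between tin_mid's own z axis and vertical above 0.4 rad).
It fails at once if the beaker is moved by more than 30 mm or tipped (distance of beaker_mid from where it was at the start of the episode above 0.03 m or angle between beaker_mid's own z axis and vertical above 0.4 rad).
It fails at once if the glass is rammed: anything presses on the flask with more than 60 N (contact force between anything else and flask above 60 N).
It also fails if it takes over 72 s, if anything falls off the work surface, if the arm or the gripper's body presses on something with over 40 N, if the wrist force passes 120 N, or if a joint passes its speed limit or range.

## Robot

A 7-joint arm with a two-finger parallel gripper is mounted at the origin on the work surface. World frame = base frame: x ahead of the robot, y to its left, z up, the work surface at z = 0. Lengths are in m, angles in rad, forces in N, time in s.
With the tool pointing down it reaches from about 0.425 to 0.95 m from the base axis. Payload 4.7 kg.
Tool frame: the origin (TCP) lies between the finger pads; the fingertips stand 14 mm ahead of it and the grasp point (between the pads) lies 5 mm behind it; z points along the fingers, x is the direction in which the jaws open and shut, and the axes are right-handed (so a half turn about z gives the same grasp; the last joint's range is limited). The gripper opens to 85 mm and grips with 20 to 120 N. Pads are 22 mm wide; open, the fingers measure 114 mm over their backs; the gripper's body (76 mm by 85 mm) begins 54 mm behind the grasp point. The pads swing forward as they close: fully open they stand 13 mm farther back than shut.
Start: joints at [-1.317, 0.469, -0.049, 1.532, 0.024, 1.141, -0.082], TCP at [0.188, 0.648, 0.245] pointing down, gripper open.
Joint ranges: [-2.59, 2.59], [-0.33, 1.99], [-1.39, 1.29], [0.1, 2.45], [-1.04, 4.18], [0.21, 1.99], [-2.66, 2.66]. Speed limits (rad/s): [2.57, 2.57, 3.14, 3.14, 3.14, 3.14, 3.14].

## Interface

Orientations are given as a unit quaternion [w, x, y, z].
In Python, from rig import arm gives the robot as it stands.
- The arm moves only by the shell command python3 -m crank 'ROWS' [FORCE]. ROWS is JSON, a list that holds one entry, the list of rows, each a list of 5 numbers: the shift along the world's x, y, z in units of 40 mm (1.0 is 40 mm), then the turn about the world's z in degrees, then the closure in counts, from 0 (fully open) to 255 (shut). A call has 1 to 10 rows; each row shifts and turns the commanded pose from where the row before left it; what a row does not reach is not made up. A row lasts 1/8 s, in which the tool goes at most 62.5 mm and 10.7 degrees, less where a joint would pass 70% of its speed; a pose out of reach is approached as far as the arm can. A call is refused whole if a number of a shift passes 1 or a number of a turn 10.7, either way. A call with a gripper value outside its range is refused whole. The fingers move at their own pace and stop on an object; FORCE is the grip in N (left out, the last holds). Time passes only in rows, so rows that do not move let the fingers close. It gives the time, the measured TCP pose, the force and the opening at its end, in the units of the state.
- arm.sense(): the state, without advancing time (a new reading comes with each control period).
- arm.get_image(name): name is "scene" or "top" or "wrist"; returns a dict with "color" (384x512x3 uint8, red, green, blue), "z_map" (384x512 float32, m along the optical axis (not along the pixel's ray), 0 where there is no reading), "fx", "fy", "cx", "cy" (pixels), "rvec" (rotation vector, rad) and "tvec" (3), from world to camera coordinates, as OpenCV has them; the wrist camera has in their place "hand_eye" (4x4, takes a point from camera to tool coordinates, whose origin is the TCP and whose axes are the tool frame's). Camera axes: x right, y down, z forward; pixel columns grow to the right and rows downward; lengths in m; the calibration is good to about 2 mm. A picture is of the moment at which its call begins: read the wrist's pose just before it.
- arm.close_job(): hands the job in, once; it reports no verdict.
The state is a dict: "time_s": time; "joints": joint angles; "joint_vel": joint speeds; "joint_torque": joint torques, N m; "tcp_pos": TCP position; "eef_rot": TCP orientation; "contact_force": force on the tool from outside, world axes, zero at the start; "ft_torque": the same for the moment, N m; "finger_gap": opening from 0.0 (shut) to 1.0 (fully open).
Only numpy, scipy, OpenCV 4.12 (cv2) and the standard library are available. Lean on these libraries where they do the work, as an engineer would, in place of code of your own. Each camera call takes 0.05 s, during which the arm holds its last target.

## Working session

There is one attempt and no reset: what is moved stays moved. The work goes in short steps, Python scripts to look and compute and a shell command to move; the robot and the scene stay as the last step left them, time stands still between calls to the robot, and variables do not carry over. Pictures are saved under pics/ and viewed, and the job is handed in when it is done.

```bash
ls; mkdir -p pics
cat > h.py <<'E'
import numpy as np, cv2, sys
from scipy.spatial.transform import Rotation as R
from rig import arm
def save(im,name): cv2.imwrite('pics/'+name+'.png',cv2.cvtColor(im['color'],cv2.COLOR_RGB2BGR))
def cloud(im,st=None):
    z=im['z_map'];v,u=np.mgrid[0:z.shape[0],0:z.shape[1]]
    P=np.stack([(u-im['cx'])/im['fx']*z,(v-im['cy'])/im['fy']*z,z],-1)
    if 'hand_eye' in im:
        T=np.array(im['hand_eye']);q=st['eef_rot'];Rt=R.from_quat([q[1],q[2],q[3],q[0]]).as_matrix()
        P=P@T[:3,:3].T+T[:3,3]; W=P@Rt.T+np.array(st['tcp_pos'])
    else:
        Rc=cv2.Rodrigues(np.array(im['rvec'],float))[0]; W=(P-np.array(im['tvec']).ravel())@Rc
    W[z==0]=np.nan
    return W
E
python3 - <<'E'
from h import *
s=arm.sense();print(s)
for n in ['scene','top','wrist']:
    s=arm.sense();im=arm.get_image(n);save(im,n+'0');np.save(n+'0.npy',cloud(im,s));np.save(n+'0c.npy',im['color'])
E
```

```text
pics
{'time_s': 0.0, 'joints': array([-1.3168821 ,  0.46944354, -0.04861283,  1.53374643,  0.02409533,
        1.14097279, -0.08232172]), 'joint_vel': array([ 0.00113528, -0.00111698,  0.00218172,  0.00067574, -0.00047486,
       -0.00078851, -0.00079533]), 'joint_torque': array([-2.92519362e-04, -5.10302174e+01, -4.64381219e-02, -2.37715405e+01,
        1.07630945e-02,  7.35917652e-03,  8.80705301e-06]), 'tcp_pos': array([0.18818222, 0.64763779, 0.2442378 ]), 'eef_rot': array([ 6.20092444e-04,  7.99698021e-01,  6.00401608e-01, -7.74681200e-04]), 'contact_force': array([-0.17405884, -0.2230114 , -0.60560315]), 'ft_torque': array([ 0.00950292, -0.0578639 , -0.0459916 ]), 'finger_gap': 1.0012687559917213}
```

View pics/scene0.png

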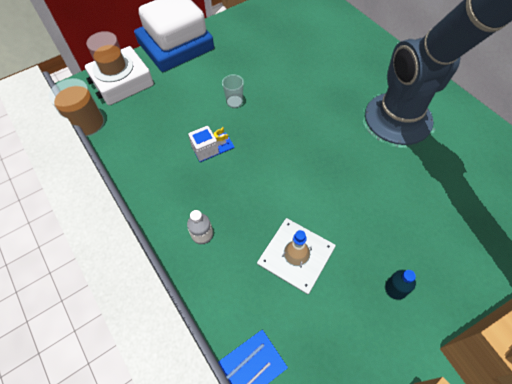

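View pics/top0.png

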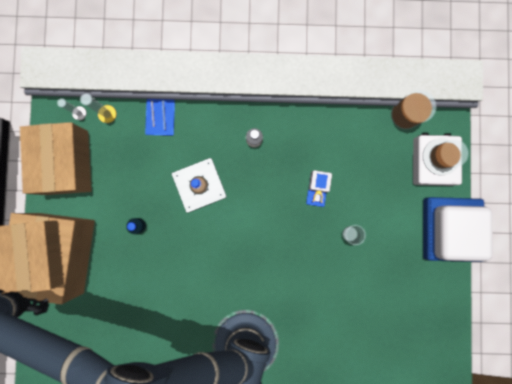

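View pics/wrist0.png

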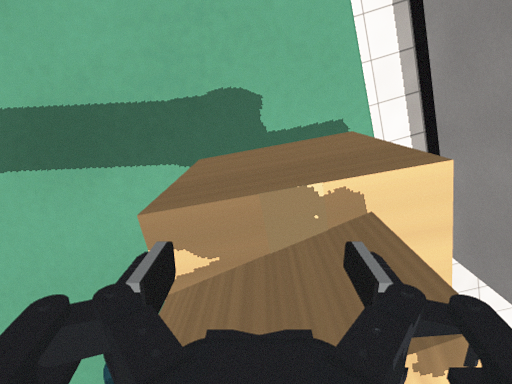

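The top view has world +x up and +y to the left. The holder is at about (319,187), its yellow clip at (318,196), the flask at (198,184), the tin at (255,137), the dark bottle at (136,226) and the beaker at (353,235).

```bash
python3 - <<'E'
from h import *
for n in ['top','scene']:
    W=np.load(n+'0.npy');C=np.load(n+'0c.npy')
    hsv=cv2.cvtColor(C,cv2.COLOR_RGB2HSV)
    def rep(name,m):
        p=W[m];print(n,name,m.sum(),np.round(np.nanmedian(p,0),4),np.round(np.nanmin(p,0),3),np.round(np.nanmax(p,0),3)) if m.sum() else None
    H,S,V=hsv[...,0],hsv[...,1],hsv[...,2]
    z=W[...,2]
    roi=np.zeros_like(z,bool)
    if n=='top': boxes=dict(holder=(300,160,340,215),flask=(165,150,230,215),tin=(240,120,272,155),bot=(120,212,150,240),beak=(335,220,372,250))
    else: boxes=dict(holder=(180,118,240,165),flask=(250,210,345,300),tin=(180,203,218,250),bot=(380,262,420,305),beak=(215,70,250,112))
    for k,(a,b,c,d) in boxes.items():
        r=roi.copy();r[b:d,a:c]=1
        rep(k+' yellow',r&(H>18)&(H<32)&(S>130)&(V>120))
        rep(k+' blue',r&(H>100)&(H<125)&(S>150))
        rep(k+' z>.02',r&(z>.025))
        if k=='holder': rep('roof',r&(z>.06)&(z<.078)); 
        mz=r&(z>.03); 
        if mz.any(): print('   top part',np.nanmedian(W[r&(z>np.nanmax(z[mz])-.008)],0))
E
python3 - <<'E'
import cv2
for n,b in (('top',(290,150,350,220)),('top',(165,150,235,215)),('scene',(180,115,245,165))):
    i=cv2.imread(f'pics/{n}0.png');a,c,d,e=b
    cv2.imwrite(f'pics/crop_{n}{a}.png',cv2.resize(i[c:e,a:d],None,fx=7,fy=7,interpolation=cv2.INTER_CUBIC))
E
```

```text
top holder yellow 8 [ 0.537  -0.241   0.0543] [ 0.533 -0.247  0.049] [ 0.54  -0.236  0.059]
top holder blue 250 [ 0.5314 -0.24    0.0117] [ 0.489 -0.274 -0.005] [ 0.595 -0.204  0.086]
top holder z>.02 457 [ 0.5675 -0.2401  0.0697] [ 0.502 -0.277  0.025] [ 0.609 -0.21   0.086]
top roof 326 [ 0.5739 -0.2435  0.0712] [ 0.506 -0.277  0.06 ] [ 0.609 -0.21   0.078]
   top part [ 0.57728024 -0.24866279  0.07886133]
top flask blue 46 [0.5516 0.179  0.1377] [0.542 0.168 0.118] [0.562 0.19  0.144]
top flask z>.02 327 [0.549  0.1754 0.0492] [0.466 0.102 0.025] [0.633 0.245 0.144]
   top part [0.55157191 0.18186277 0.13920065]
top tin z>.02 247 [ 0.7159 -0.0107  0.0863] [ 0.694 -0.04   0.025] [0.751 0.016 0.128]
   top part [ 0.72267802 -0.01100693  0.12276715]
top bot blue 105 [0.4044 0.3886 0.1002] [0.386 0.366 0.055] [0.421 0.413 0.118]
top bot z>.02 241 [0.4044 0.3829 0.0781] [0.378 0.364 0.025] [0.431 0.417 0.118]
   top part [0.40421651 0.39005867 0.11191433]
top beak z>.02 205 [ 0.3928 -0.3772  0.0702] [ 0.363 -0.393  0.025] [ 0.427 -0.328  0.098]
   top part [ 0.39383291 -0.36637443  0.0
[... 439 characters left out ...]
sk blue 140 [0.5553 0.187  0.1336] [0.538 0.171 0.096] [0.567 0.197 0.14 ]
scene flask z>.02 657 [0.5608 0.1907 0.0577] [0.514 0.146 0.025] [0.587 0.219 0.14 ]
   top part [0.55206321 0.18249179 0.13638263]
scene tin z>.02 575 [0.7252 0.0032 0.0804] [ 0.694 -0.033  0.025] [0.751 0.02  0.121]
   top part [ 0.72168531 -0.00926747  0.1185499 ]
scene bot blue 196 [0.4079 0.3943 0.1067] [ 0.332  0.37  -0.002] [0.429 0.419 0.112]
scene bot z>.02 623 [0.4147 0.3939 0.075 ] [0.382 0.365 0.025] [0.431 0.42  0.112]
   top part [0.40334675 0.39260374 0.10864297]
scene beak z>.02 508 [ 0.3916 -0.3587  0.0659] [ 0.358 -0.395  0.025] [ 0.426 -0.326  0.092]
   top part [ 0.39041213 -0.36295539  0.08774163]
```

View pics/crop_top290.png

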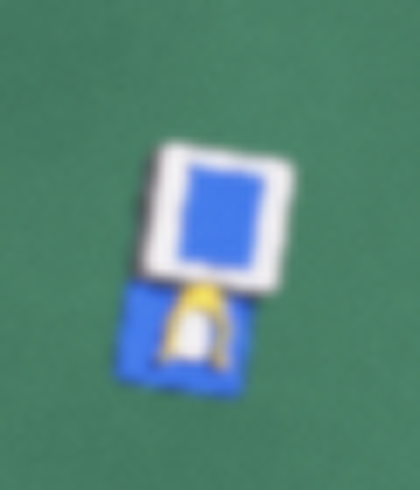

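View pics/crop_scene180.png

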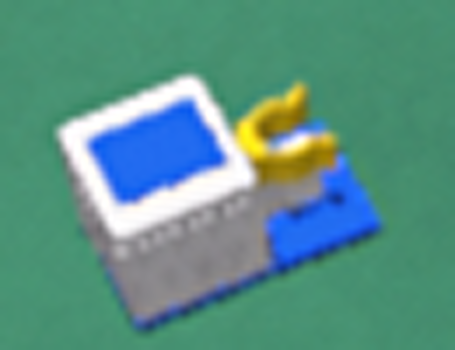

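```bash
python3 - <<'E'
from h import *
im=arm.get_image('wrist');print(np.round(im['hand_eye'],3),im['fx'],im['cx'],im['cy'])
W=np.load('top0.npy')
for n in ('top','scene'):
    W=np.load(n+'0.npy');z=W[...,2];m=(z>.064)&(z<.078)&(abs(W[...,0]-.5745)<.045)&(abs(W[...,1]+.243)<.045)
    print(cv2.minAreaRect(W[m][:,:2].astype(np.float32)*1000))
E
python3 -m crank '[[[1,0,0,2,0],[1,0,0,2,0],[1,-1,0,2,0],[1,-1,0,2,0],[1,-1,0,1,0],[1,-1,0,0,0],[0.5,-1,0,0,0],[0.5,-1,0,0,0],[0,-1,0,0,0],[0,-1,0,0,0]]]' 60
```

```text
[[ 1.     0.001  0.001 -0.   ]
 [-0.001  0.957  0.289 -0.075]
 [-0.    -0.289  0.957 -0.129]
 [ 0.     0.     0.     1.   ]] 287.9041536857887 258.78071067963356 191.79060469065584
((575.0033569335938, -244.8130645751953), (62.15760040283203, 63.88157272338867), 82.87828826904297)
((573.2928466796875, -244.47613525390625), (67.4545669555664, 63.24496078491211), 82.3598403930664)
time_s: 1.45
tcp_pos: [0.4685, 0.3266, 0.2451]
eef_rot: [-0.0, 0.75, 0.661, -0.0]
contact_force: [0.2, 0.7, 0.4]
finger_gap: 1.004
```

```bash
python3 -m crank '[[[0,-1,0,0,0],[0,-1,0,0,0],[0,-1,0,0,0],[0,-1,0,0,0],[0,-1,0,0,0],[0,-1,0,0,0],[0,-1,0,0,0],[0,-1,0,0,0],[0,-1,0,0,0],[0,-1,0,0,0]]]' && python3 -m crank '[[[0,-1,0,0,0],[0,-1,0,0,0],[0,-1,-0.5,0,0],[0,-1,-0.5,0,0],[0,0,0,0,0],[0,0,0,0,0]]]'
python3 - <<'E'
from h import *
s=arm.sense();im=arm.get_image('wrist');save(im,'w1');W=cloud(im,s);np.save('w1.npy',W)
C=im['color'];hsv=cv2.cvtColor(C,cv2.COLOR_RGB2HSV);H,S,V=cv2.split(hsv);z=W[...,2]
print(s['tcp_pos'],s['eef_rot'])
m=(z>.066)&(z<.078)&(abs(W[...,0]-.5745)<.045)&(abs(W[...,1]+.243)<.045)
print('roof',cv2.minAreaRect(W[m][:,:2].astype(np.float32)*1000),np.median(z[m]))
y=(H>18)&(H<32)&(S>130)&(V>110)
t=y&(z>.049)&(z<.062)
print('clip top',t.sum(),cv2.minAreaRect(W[t][:,:2].astype(np.float32)*1000),np.median(z[t]))
yaw=np.deg2rad(-7.3);d=np.array([np.cos(yaw),np.sin(yaw)]);n=np.array([-d[1],d[0]])
P=W[t][:,:2];a=P@d;b=P@n
print('along',np.percentile(a,[0,1,99,100]),'across',np.percentile(b,[0,1,50,99,100]),[ (np.percentile(b,1)+np.percentile(b,99))/2])
E
```

```text
time_s: 2.7
tcp_pos: [0.4681, -0.073, 0.2454]
eef_rot: [0.0, 0.75, 0.661, 0.0]
contact_force: [-0.2, -0.9, -0.2]
finger_gap: 1.0
time_s: 3.45
tcp_pos: [0.4685, -0.2311, 0.2053]
eef_rot: [-0.0, 0.75, 0.661, 0.0]
contact_force: [0.7, -0.3, 0.9]
finger_gap: 1.002
[ 0.46848879 -0.231073    0.20532481] [-3.29395137e-04  7.49965656e-01  6.61476663e-01  1.75175516e-04]
roof ((572.033935546875, -245.78565979003906), (64.1449203491211, 63.66468811035156), 82.72122955322266) 0.07174006545010397
clip top 429 ((522.4566650390625, -239.5177001953125), (33.39525604248047, 44.06853103637695), 82.08763122558594) 0.055132787132804534
along [0.52645702 0.52679705 0.57039246 0.57072875] across [-0.18766025 -0.18665063 -0.1709213  -0.15539988 -0.15426507] [np.float64(-0.17102525418097536)]
```

View pics/w1.png

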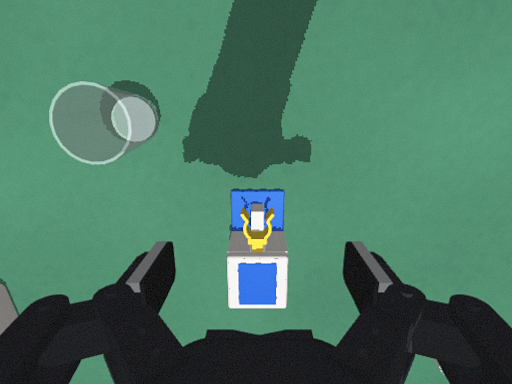

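The wrist view shows the clip at (258,230) in front of the holder, mouth towards the robot. That puts the clip centre at about (0.517, -0.239), with yaw -7.3°. Next I descend around the arms.

```bash
python3 -m crank '[[[0.6,-0.1,0,0,0],[0.6,-0.1,0,0,0],[0,0,-1,0,0],[0,0,-1,0,0],[0,0,-0.8,0,100],[0,0,0,0,100],[0,0,0,0,100],[0,0,0,0,100]]]' 40
python3 - <<'E'
from h import *
s=arm.sense();im=arm.get_image('wrist');save(im,'w2');print(s['tcp_pos'],s['contact_force'])
W=cloud(im,s);H,S,V=cv2.split(cv2.cvtColor(im['color'],cv2.COLOR_RGB2HSV))
t=(H>18)&(H<32)&(S>130)&(V>110)&(W[...,2]>.05)
d=np.array([.9919,-.1271]);n=np.array([.1271,.9919])
P=W[t][:,:2];print(np.percentile(P@d,[1,99]),np.percentile(P@n,[1,99]),s['tcp_pos'][:2]@d,s['tcp_pos'][:2]@n)
E
```

```text
time_s: 4.5
tcp_pos: [0.5176, -0.24, 0.0952]
eef_rot: [0.001, 0.75, 0.661, 0.001]
contact_force: [1.3, -1.0, -0.0]
finger_gap: 0.608
[ 0.51756697 -0.23999569  0.09516851] [ 1.25493145 -0.95435619 -0.01270286]
[0.52714065 0.57099228] [-0.18694594 -0.15539647] 0.543878131425886 -0.1722689613675377
```

View pics/w2.png

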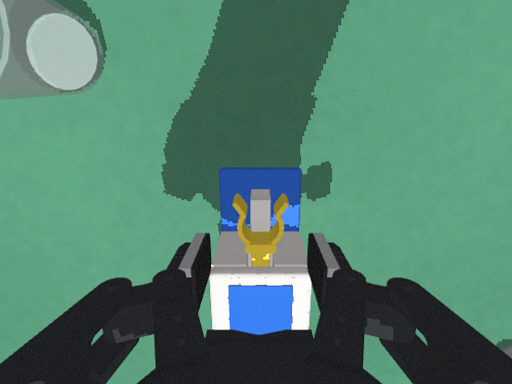

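```bash
python3 -m crank '[[[0,0.03,-0.5,0,100],[0,0,-0.4,0,100],[0,0,-0.23,0,100],[0,0,0,0,100]]]' && python3 -m crank '[[[0,0,0,0,200],[0,0,0,0,200],[0,0,0,0,200],[0,0,0,0,200],[0,0,0,0,200]]]' 40
```

```text
time_s: 5.05
tcp_pos: [0.5159, -0.2385, 0.0475]
eef_rot: [-0.001, 0.75, 0.661, -0.0]
contact_force: [-0.3, -0.8, 0.0]
finger_gap: 0.611
time_s: 5.68
tcp_pos: [0.5167, -0.2389, 0.0486]
eef_rot: [0.0, 0.75, 0.661, 0.0]
contact_force: [-0.8, -0.1, 3.5]
finger_gap: 0.324
```

```bash
python3 -m crank '[[[0,0,0,0,200],[-0.2,0.025,0,0,200],[-0.3,0.038,0,0,200],[-0.3,0.038,0,0,200],[-0.3,0.038,0,0,200],[-0.3,0.038,0,0,200],[-0.2,0.025,0,0,200],[0,0,0,0,200]]]'
python3 - <<'E'
from h import *
s=arm.sense();im=arm.get_image('wrist');save(im,'w3');print(s['tcp_pos'],s['contact_force'])
E
```

```text
time_s: 6.68
tcp_pos: [0.4503, -0.2301, 0.0477]
eef_rot: [-0.002, 0.75, 0.661, -0.001]
contact_force: [-1.3, -0.3, 1.8]
finger_gap: 0.325
[ 0.45031882 -0.23009215  0.04770832] [-1.34140644 -0.31548604  1.76579722]
```

View pics/w3.png

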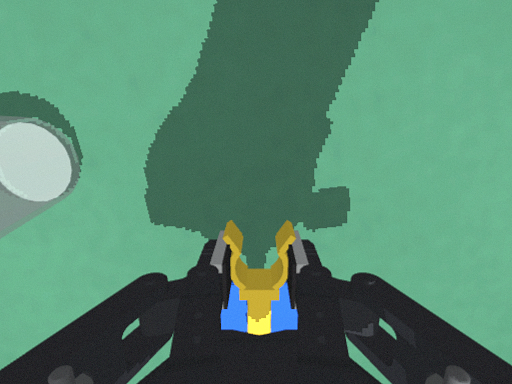

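```bash
python3 -m crank '[[[0,0,0.75,0,200],[0,0,0.75,0,200],[0,1,0,0,200],[0.2,1,0,0,200],[0.2,1,0,0,200],[0,1,0,0,200],[0,0,-0.8,0,200],[0,0,-0.8,0,200],[0,0,-0.4,0,200],[0,0,0,0,200]]]'
python3 - <<'E'
from h import *
s=arm.sense();im=arm.get_image('wrist');save(im,'w4');print(s['tcp_pos'],s['contact_force'],s['ft_torque'])
W=cloud(im,s);H,S,V=cv2.split(cv2.cvtColor(im['color'],cv2.COLOR_RGB2HSV))
t=(H>18)&(H<32)&(S>130)&(V>80)
d=np.array([.9919,-.1271]);P=W[t];x=P[:,:2]@d-s['tcp_pos'][:2]@d
for lo in range(-25,65,8):
    m=(x>lo/1e3)&(x<lo/1e3+.008)
    if m.sum()>5: print(lo,m.sum(),np.percentile(P[m,2],[5,50,95]))
E
```

```text
time_s: 7.98
tcp_pos: [0.4675, -0.0706, 0.0272]
eef_rot: [-0.001, 0.75, 0.661, -0.001]
contact_force: [0.2, 0.5, -0.1]
finger_gap: 0.324
[ 0.46752991 -0.07061614  0.02718994] [ 0.17514588  0.54923867 -0.13979281] [ 0.0037596  -0.04173961 -0.02062562]
-17 768 [0.01582899 0.02833709 0.03458608]
-9 320 [0.01738266 0.03329483 0.03465766]
-1 324 [0.0175906  0.03302266 0.03448586]
7 1156 [0.0156529  0.02832747 0.03443356]
15 421 [0.03294105 0.03390558 0.03473342]
23 302 [0.03312629 0.03395783 0.03489078]
31 279 [0.03318301 0.03406831 0.03491677]
39 7 [0.03009638 0.03147112 0.03329244]
```

View pics/w4.png

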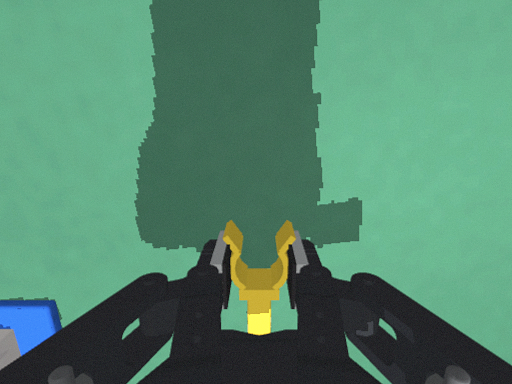

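Clip level, its top at 34 mm, so its bottom is about 14 mm above the bench. I lower it and release.

```bash
python3 -m crank '[[[0,0,-0.2,0,200],[0,0,-0.13,0,200],[0,0,0,0,200],[0,0,0,0,200]]]' && python3 -m crank '[[[0,0,0,0,60],[0,0,0,0,60],[0,0,0,0,60],[0,0,0,0,60],[0,0,0,0,60]]]'
python3 - <<'E'
from h import *
s=arm.sense();im=arm.get_image('wrist');save(im,'w5');print(s['tcp_pos'],s['contact_force'],s['ft_torque'])
W=cloud(im,s);H,S,V=cv2.split(cv2.cvtColor(im['color'],cv2.COLOR_RGB2HSV))
t=(H>18)&(H<32)&(S>130)&(V>80)&(W[...,2]>.015)
d=np.array([.9919,-.1271]);P=W[t];x=P[:,:2]@d-s['tcp_pos'][:2]@d
for lo in range(-25,65,8):
    m=(x>lo/1e3)&(x<lo/1e3+.008)
    if m.sum()>5: print(lo,m.sum(),np.percentile(P[m,2],[5,50,95]))
E
```

```text
time_s: 8.52
tcp_pos: [0.4684, -0.0705, 0.0151]
eef_rot: [0.0, 0.75, 0.661, 0.0]
contact_force: [-0.2, -0.7, -0.6]
finger_gap: 0.324
time_s: 9.15
tcp_pos: [0.4683, -0.0705, 0.0149]
eef_rot: [-0.0, 0.75, 0.661, 0.0]
contact_force: [0.6, -0.0, -1.0]
finger_gap: 0.762
[ 0.4683305  -0.0704953   0.01493901] [ 0.59554491 -0.01603835 -0.9512356 ] [-0.0221379   0.02823882 -0.00848064]
-25 30 [0.01532345 0.01844229 0.02155867]
-17 410 [0.01552596 0.02007529 0.07536456]
-9 224 [0.01748769 0.02035756 0.0212911 ]
-1 265 [0.01565486 0.02010805 0.02123596]
7 608 [0.0155642  0.020081   0.02127227]
15 382 [0.01948899 0.02038642 0.02126167]
23 291 [0.01948682 0.02048968 0.02129043]
31 284 [0.01945454 0.02037324 0.02121057]
39 47 [0.0194062  0.02025306 0.02109003]
```

View pics/w5.png

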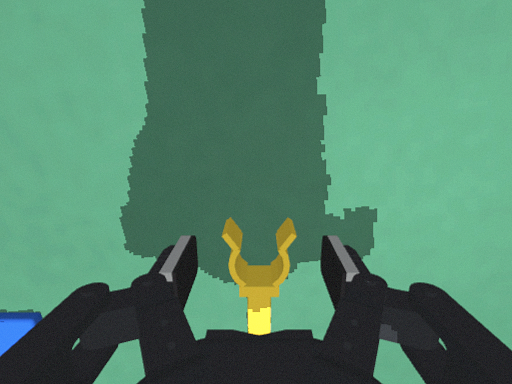

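```bash
python3 -m crank '[[[0,0,0.5,0,60],[0,0,1,0,0],[0,0,1,0,0],[0,0,0.5,0,0],[0,0,0,0,0],[0,0,0,0,0]]]'
cat > clipm.py <<'E'
from h import *
def meas(name,zlo=.012,zhi=.028):
    s=arm.sense();im=arm.get_image('wrist');save(im,name);W=cloud(im,s)
    C=im['color'];H,S,V=cv2.split(cv2.cvtColor(C,cv2.COLOR_RGB2HSV));z=W[...,2]
    t=(H>18)&(H<32)&(S>120)&(V>110)&(z>zlo)&(z<zhi)
    P=W[t][:,:2]
    c=P.mean(0)
    for it in range(4):
        u,sv,vt=np.linalg.svd(P-P.mean(0),full_matrices=False);d=vt[0];d=d if d[0]>0 else -d
        n=np.array([-d[1],d[0]])
        a=P@d
        break
    # yaw from bin midpoints
    for it in range(3):
        a=P@d;b=P@n;xs=[];ys=[]
        for lo in np.arange(a.min()+.003,a.max()-.003,.004):
            m=(a>=lo)&(a<lo+.004)
            if m.sum()>8: xs.append(lo+.002);ys.append((np.percentile(b[m],3)+np.percentile(b[m],97))/2)
        k,q=np.polyfit(xs,ys,1);th=np.arctan2(d[1],d[0])+np.arctan(k);d=np.array([np.cos(th),np.sin(th)]);n=np.array([-d[1],d[0]])
    a=P@d;b=P@n
    bc=np.median(ys)
    print(s['tcp_pos'],s['eef_rot'],'N',t.sum(),'yaw',np.degrees(th),'along',np.percentile(a,[.5,99.5]),'b',np.percentile(b,[1,99]),bc)
    mouth=np.percentile(a,.5);c=(mouth+.017)*d+bc*n
    print('len',np.ptp(np.percentile(a,[.5,99.5])),'center',c,'tab',c+.042*d,'z',np.median(z[t]))
    return W,im
E
python3 -c "
from clipm import *
meas('w6')"
```

```text
time_s: 9.95
tcp_pos: [0.4676, -0.0703, 0.1341]
eef_rot: [-0.001, 0.75, 0.661, -0.001]
contact_force: [0.6, 0.9, 1.0]
finger_gap: 0.998
[ 0.46758327 -0.07032987  0.13406135] [-6.24642499e-04  7.50067064e-01  6.61361235e-01 -5.71100570e-04] N 1004 yaw -7.068872320922962 along [0.45602662 0.52901126] b [-0.02752948  0.00307779] -0.01222102950475888
len 0.0729846394111262 center [ 0.46792717 -0.0703399 ] tab [ 0.50960793 -0.07550852] z 0.020302990944872493
```

View pics/w6.png

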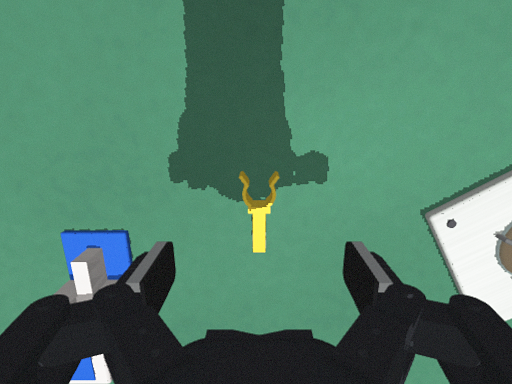

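The clip lies flat and free, with its tab running down from (259,210) to (259,252). Now I grasp the tab.

```bash
python3 -m crank '[[[0.55,-0.07,0,0,60],[0.5,-0.06,-0.5,0,100],[0,0,-1,0,130],[0,0,-0.9,0,130],[0,0,-0.3,0,130],[0,0,-0.2,0,130],[0,0,0,0,130],[0,0,0,0,130]]]' && python3 -m crank '[[[0,0,0,0,255],[0,0,0,0,255],[0,0,0,0,255],[0,0,0,0,255],[0,0,0,0,255],[0,0,0,0,255]]]' 80 &&  python3 -m crank '[[[0,0,0.5,0,255],[0,0,1,0,255],[0,0,1,0,255],[0,0,1,0,255],[0,0,0,0,255],[0,0,0,0,255]]]'; python3 -c "
from clipm import *
meas('w7',.1,.18)"
```

```text
time_s: 11.0
tcp_pos: [0.5111, -0.0758, 0.0199]
eef_rot: [0.001, 0.75, 0.661, 0.001]
contact_force: [0.5, -0.9, 0.7]
finger_gap: 0.488
time_s: 11.75
tcp_pos: [0.5107, -0.0757, 0.0198]
eef_rot: [0.0, 0.75, 0.661, 0.001]
contact_force: [-1.0, 0.1, 5.1]
finger_gap: 0.115
time_s: 12.5
tcp_pos: [0.5097, -0.0755, 0.1586]
eef_rot: [-0.0, 0.75, 0.661, -0.0]
contact_force: [-0.7, -0.4, 0.1]
finger_gap: 0.116
[ 0.50972041 -0.07546305  0.15857463] [-4.04910273e-04  7.50037092e-01  6.61395625e-01 -1.56053963e-04] N 3811 yaw -7.027125799980894 along [0.45538455 0.52814623] b [-0.02756737  0.00277594] -0.012358928621176723
len 0.07276167970552266 center [ 0.46732417 -0.07005726] tab [ 0.50900869 -0.0751955 ] z 0.15896933258045806
```

View pics/w7.png

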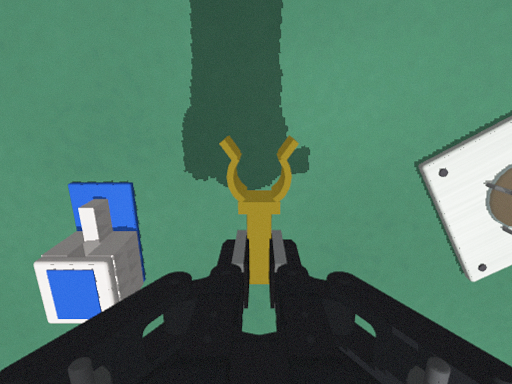

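```bash
python3 -m crank '[[[0.5,0,1,0,255],[1,0,0,0,255],[1,0.5,0,0,255],[1,0.6,0,0,255],[0,1,0,0,255],[0,1,0,0,255],[0,1,0,0,255],[0,1,0,0,255],[0,1,0,0,255],[0,0,0,0,255]]]' 80 &&  python3 -m crank '[[[0,0,0,0,255],[0,0,0,0,255]]]'
cat > fl.py <<'E'
from clipm import *
from scipy.optimize import least_squares
def circ(P):
    f=lambda p:np.hypot(P[:,0]-p[0],P[:,1]-p[1])-p[2]
    return least_squares(f,[*P.mean(0),.016],loss='soft_l1',f_scale=.001).x
def go(name,zl,zh):
    W,im=meas(name,zl,zh)
    H,S,V=cv2.split(cv2.cvtColor(im['color'],cv2.COLOR_RGB2HSV));z=W[...,2]
    near=(np.hypot(W[...,0]-.552,W[...,1]-.182)<.04)
    b=near&(H>100)&(H<125)&(S>140)
    print('blue z',np.percentile(z[b],[1,10,50,90,99]))
    for lo in np.arange(.100,.146,.005):
        m=b&(z>=lo)&(z<lo+.005)
        if m.sum()>20: print(round(lo,3),m.sum(),cv2.minEnclosingCircle((W[m][:,:2]*1000).astype(np.float32)),circ(W[m][:,:2])*1000)
    return W,im
E
python3 -c "
from fl import *
go('w8',.14,.22)"
```

```text
time_s: 13.8
tcp_pos: [0.6487, 0.1737, 0.1963]
eef_rot: [-0.002, 0.748, 0.664, -0.001]
contact_force: [0.3, -0.9, -0.7]
finger_gap: 0.118
time_s: 14.05
tcp_pos: [0.6503, 0.1662, 0.1983]
eef_rot: [0.0, 0.751, 0.66, -0.001]
contact_force: [-0.1, 0.1, -0.4]
finger_gap: 0.115
[0.65031198 0.16623072 0.19827439] [ 1.30810844e-04  7.50994053e-01  6.60308476e-01 -7.94851408e-04] N 3713 yaw -7.074961228413693 along [0.56513074 0.6380141 ] b [0.23034698 0.2604141 ] 0.24539164598454272
len 0.07288336273547469 center [0.60792267 0.17182343] tab [0.64960287 0.16665038] z 0.19861226443632202
blue z [0.11704332 0.11808437 0.13801159 0.13914216 0.13995831]
0.115 486 ((551.1229858398438, 180.8920440673828), 16.002479553222656) [550.19139965 180.88518177  14.68068961]
0.135 1353 ((550.8113403320312, 180.6050262451172), 12.329614639282227) [551.06892466 180.63308282   8.48059501]
```

View pics/w8.png

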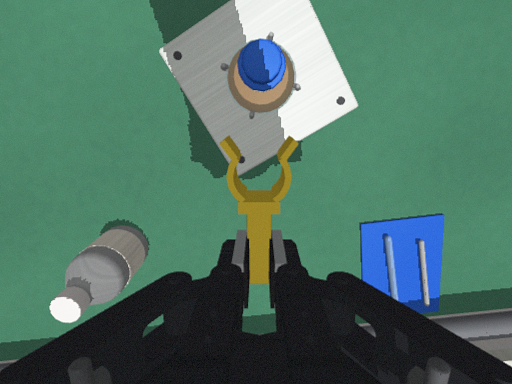

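```bash
python3 -m crank '[[[0,0.045,-0.6,0,255],[0,0,-0.8,0,255],[0,0,-0.6,0,255],[0,0,-0.25,0,255],[0,0,0,0,255],[0,0,0,0,255],[0,0,0,0,255]]]' 100; python3 -c "
from fl import *
go('w9',.085,.115)"
```

```text
time_s: 14.98
tcp_pos: [0.651, 0.1702, 0.1101]
eef_rot: [0.0, 0.75, 0.661, 0.001]
contact_force: [-0.7, 0.3, -0.5]
finger_gap: 0.108
[0.65099656 0.17022849 0.11013768] [3.31457977e-04 7.50146250e-01 6.61271156e-01 9.76208343e-04] N 3680 yaw -7.124872401587478 along [0.56510831 0.63794774] b [0.23478183 0.26480208] 0.2498014442990295
len 0.07283942654929831 center [0.60859682 0.17567233] tab [0.6502725  0.17046297] z 0.1103241502829728
blue z [0.11700474 0.11822522 0.13802752 0.13920557 0.14002144]
0.115 1359 ((551.4293212890625, 180.82254028320312), 16.09122085571289) [550.26038259 180.7793206   14.82075509]
0.12 89 ((554.5806884765625, 182.16970825195312), 12.573637962341309) [549.69198108 180.98804153  13.43941971]
0.125 87 ((558.1459350585938, 180.15228271484375), 10.10621452331543) [550.86674559 180.68243549  12.29105555]
0.13 113 ((558.1177978515625, 180.281982421875), 10.107961654663086) [550.88531002 180.66308753  12.27658029]
0.135 3989 ((551.4236450195312, 180.59274291992188), 12.354284286499023) [553.88688685 180.337381     7.45847841]
0.14 60 ((552.005126953125, 180.9498748779297), 10.369993209838867) [553.31645803 181.61957132   6.41146705]
```

View pics/w9.png

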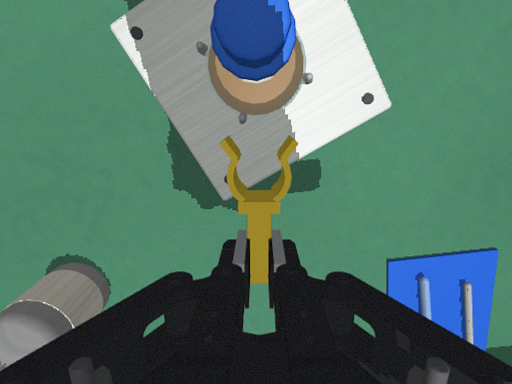

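```bash
python3 -m crank '[[[0,-0.05,-0.045,0,255],[-0.3,0.037,0,0,255],[-0.3,0.037,0,0,255],[0,0,0,0,255],[0,0,0,0,255],[0,0,0,0,255],[0,0,0,0,255]]]' 100; python3 -c "
from fl import *
go('w10',.085,.114)"
```

```text
time_s: 15.9
tcp_pos: [0.6266, 0.171, 0.1071]
eef_rot: [0.0, 0.75, 0.661, 0.0]
contact_force: [0.2, 0.1, -0.8]
finger_gap: 0.104
[0.62659218 0.1709624  0.10712354] [6.41004958e-05 7.50192392e-01 6.61219604e-01 7.79311632e-05] N 3666 yaw -7.1346578146359905 along [0.54070687 0.61369505] b [0.23254214 0.26263218] 0.24759935892759816
len 0.07298817839046656 center [0.58414081 0.17641405] tab [0.6258156  0.17119758] z 0.1073480910100524
blue z [0.11724713 0.11848457 0.1382593  0.13920979 0.13992281]
0.115 902 ((551.0419921875, 180.86241149902344), 16.309724807739258) [550.8157942  180.77243069  15.21526213]
0.135 4495 ((550.8110961914062, 180.65867614746094), 12.515594482421875) [550.84562804 180.6937643    8.42878554]
0.14 47 ((550.9327392578125, 180.54000854492188), 10.832300186157227) [549.85689509 181.41892407   8.03368486]
```

View pics/w10.png

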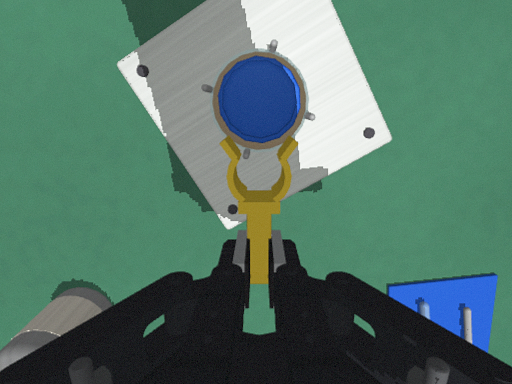

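```bash
python3 -m crank '[[[-0.15,0.018,0.025,0,255],[-0.1,0.012,0,0,255],[-0.05,0.006,0,0,255],[0,0,0,0,255]]]' 110; for i in 1; do python3 -m crank '[[[-0.05,0.006,0,0,255],[-0.05,0.006,0,0,255]]]'; done;python3 -m crank '[[[-0.05,0.006,0,0,255],[-0.05,0.006,0,0,255]]]'
```

```text
time_s: 16.45
tcp_pos: [0.6142, 0.1726, 0.1082]
eef_rot: [-0.0, 0.75, 0.661, 0.0]
contact_force: [0.8, 0.8, 0.1]
finger_gap: 0.105
time_s: 16.7
tcp_pos: [0.6103, 0.173, 0.1081]
eef_rot: [-0.0, 0.75, 0.661, 0.0]
contact_force: [0.4, 0.5, -0.0]
finger_gap: 0.103
time_s: 16.95
tcp_pos: [0.6091, 0.1731, 0.109]
eef_rot: [0.002, 0.75, 0.661, 0.003]
contact_force: [7.9, -1.3, -1.7]
finger_gap: 0.106
```

```bash
python3 -m crank '[[[-0.05,0.006,0,0,255],[-0.05,0.006,0,0,255]]]';python3 -m crank '[[[-0.05,0.006,0,0,255],[-0.05,0.006,0,0,255]]]'
```

```text
time_s: 17.2
tcp_pos: [0.6071, 0.1733, 0.1099]
eef_rot: [0.004, 0.75, 0.661, 0.005]
contact_force: [9.8, -1.6, -1.9]
finger_gap: 0.104
time_s: 17.45
tcp_pos: [0.6043, 0.1736, 0.1104]
eef_rot: [0.004, 0.751, 0.661, 0.006]
contact_force: [11.0, -0.7, -0.5]
finger_gap: 0.103
```

```bash
python3 -m crank '[[[-0.05,0.006,0,0,255],[-0.05,0.006,0,0,255]]]';python3 -m crank '[[[-0.05,0.006,0,0,255],[0,0,0,0,255]]]'; python3 -c "
from fl import *
go('w11',.085,.114)"
```

```text
time_s: 17.7
tcp_pos: [0.5991, 0.1743, 0.1102]
eef_rot: [0.003, 0.751, 0.661, 0.004]
contact_force: [6.1, 0.4, 0.9]
finger_gap: 0.105
time_s: 17.95
tcp_pos: [0.5935, 0.1751, 0.1089]
eef_rot: [0.001, 0.75, 0.661, 0.001]
contact_force: [4.8, 0.1, 2.4]
finger_gap: 0.105
[0.59350004 0.17511521 0.10894108] [7.43415166e-04 7.50209918e-01 6.61198106e-01 1.26114252e-03] N 1525 yaw -7.154930700467965 along [0.50717541 0.58059278] b [0.23131832 0.26414217] 0.24696456429637859
len 0.07341736808344224 center [0.55085378 0.17975394] tab [0.59252672 0.17452272] z 0.1092415613887116
blue z [0.11716119 0.11827169 0.13801864 0.13907482 0.13993448]
0.115 1067 ((561.444091796875, 177.53700256347656), 27.24287986755371) [551.6736584  180.62666011  14.84293686]
0.12 93 ((560.3143310546875, 180.7008514404297), 21.81428337097168) [551.93559366 180.57232748  13.16631668]
0.125 109 ((560.1673583984375, 180.7477569580078), 21.805068969726562) [552.91902138 180.50501639  14.05856571]
0.13 134 ((563.244384765625, 180.06932067871094), 24.863136291503906) [551.5638487  180.63609096  12.84571876]
0.135 3310 ((560.3859252929688, 180.92845153808594), 21.997577667236328) [550.03530688 180.82459958   8.45968041]
```

View pics/w11.png

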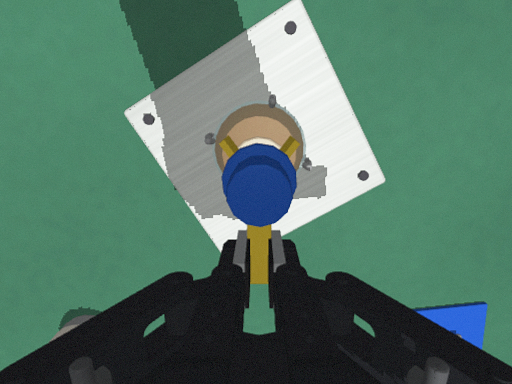

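Force rose to 11 N and then dropped, so the clip has snapped on. One small seating push, then I release.

```bash
python3 -m crank '[[[-0.04,0.005,0,0,255],[0,0,0,0,255],[0,0,0,0,255]]]';  python3 -m crank '[[[0,0,0,0,180],[0,0,0,0,130],[0,0,0,0,100],[0,0,0,0,100],[0,0,0,0,100],[0,0,0,0,100]]]'; python3 -c "
from fl import *
go('w12',.085,.114)"
```

```text
time_s: 18.38
tcp_pos: [0.5934, 0.1751, 0.1091]
eef_rot: [0.002, 0.75, 0.661, 0.003]
contact_force: [8.4, -0.2, 1.2]
finger_gap: 0.104
time_s: 19.12
tcp_pos: [0.5906, 0.1753, 0.1081]
eef_rot: [-0.0, 0.75, 0.661, -0.0]
contact_force: [0.3, 0.7, 1.1]
finger_gap: 0.605
[0.59062666 0.17534525 0.10812486] [-8.72592139e-05  7.50106925e-01  6.61316558e-01 -5.70519295e-05] N 1730 yaw -7.114151073235023 along [0.50731922 0.58085044] b [0.23113789 0.26400863] 0.2475073856147066
len 0.07353121637271864 center [0.55093563 0.18066679] tab [0.59261228 0.17546523] z 0.10937336619402604
blue z [0.11716957 0.11827109 0.1380503  0.13910149 0.1401316 ]
0.115 1064 ((550.4779052734375, 181.05604553222656), 16.164087295532227) [551.35156758 180.70281046  14.6697259 ]
0.12 110 ((550.3595581054688, 180.7724151611328), 14.36989974975586) [551.44460828 180.67614662  12.77570652]
0.125 130 ((567.1749267578125, 179.05470275878906), 28.849031448364258) [552.12199619 180.58979371  13.35757759]
0.13 158 ((563.3626098632812, 187.77841186523438), 26.894289016723633) [551.29113853 180.68223376  12.60408271]
0.135 3282 ((550.60009765625, 180.7203369140625), 12.325347900390625) [549.98508523 180.87090915   8.45588579]
```

View pics/w12.png

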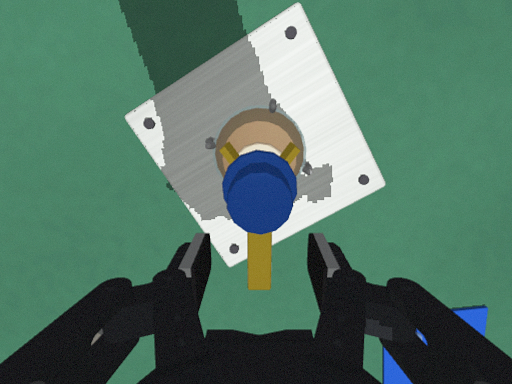

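The clip sits centred and free. I back away along its tab and then upwards.

```bash
python3 -m crank '[[[0.4,-0.05,0,0,90],[0.5,-0.06,0,0,60],[0,0,0.5,0,60],[0,0,1,0,30],[0,0,1,0,0],[0,0,1,0,0],[0,0,0,0,0],[0,0,0,0,0],[0,0,0,0,0]]]'; python3 -c "
from fl import *
go('w13',.085,.114)
im=arm.get_image('scene');c=im['color'][200:310,240:430];cv2.imwrite('pics/s13.png',cv2.resize(c[...,::-1],None,fx=4,fy=4,interpolation=cv2.INTER_CUBIC))
W=cloud(im);H,S,V=cv2.split(cv2.cvtColor(im['color'],cv2.COLOR_RGB2HSV));t=(H>18)&(H<32)&(S>130)&(V>110)&(np.hypot(W[...,0]-.57,W[...,1]-.18)<.07)&(W[...,2]>.08);print(t.sum(),np.percentile(W[t],[2,50,98],axis=0))
print(arm.sense()['contact_force'])"
```

```text
time_s: 20.3
tcp_pos: [0.6259, 0.1709, 0.247]
eef_rot: [-0.001, 0.75, 0.661, -0.001]
contact_force: [0.6, 0.9, -0.4]
finger_gap: 0.996
[0.62590718 0.17085563 0.24697293] [-5.41820126e-04  7.50088031e-01  6.61336839e-01 -1.11301153e-03] N 636 yaw -6.835371661136089 along [0.50944196 0.58126126] b [0.22930762 0.26070208] 0.24474944216123792
len 0.07181929819020783 center [0.55182946 0.1803543 ] tab [0.59353094 0.17535559] z 0.109428176883262
blue z [0.11718395 0.11808803 0.13792483 0.1391136  0.14001727]
0.115 325 ((550.9330444335938, 181.01187133789062), 15.858502388000488) [550.77451926 180.78112743  14.50882864]
0.135 765 ((550.701171875, 180.6404266357422), 12.372002601623535) [550.62963265 180.71932956   8.57886196]
37 [[0.53761777 0.17393127 0.0856201 ]
 [0.55329379 0.19562479 0.10080509]
 [0.60827337 0.20062863 0.10842708]]
[-0.65705638  0.62160429  0.38749573]
```

View pics/w13.png

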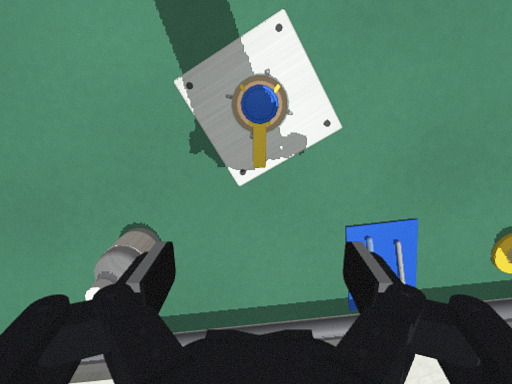

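View pics/s13.png

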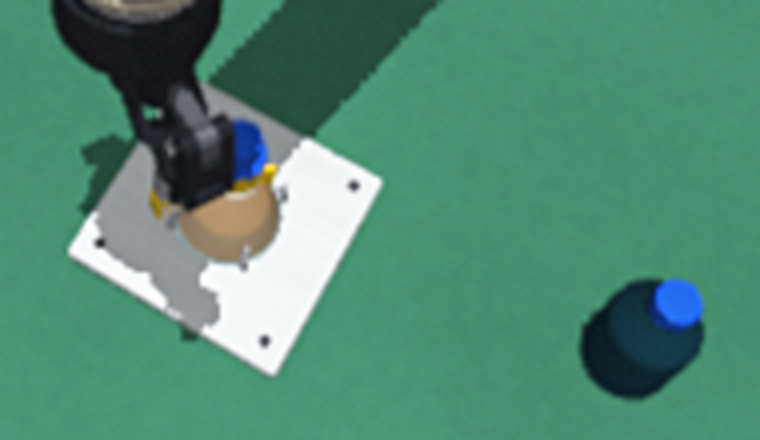

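The clip is round the neck under the stopper at (260,103), with its tab down to (260,165). It is level at the right height, and the gripper is clear. I hand in.

```bash
python3 -c "
from rig import arm
print(arm.close_job())"
```

```text
the job is handed in; nothing more can be done
None
```

The yellow clip is on the flask's neck between the bead and the stopper. The job is handed in at about 20 s; no verdict was reported.

- **Holder to bench:** I gripped the arms, drew the clip about 67 mm straight out of the holder and laid it on the bench. Its top measured 20 mm, so it lay flat, and I let go.
- **Onto the neck:** I gripped the tab and pushed the clip level onto the neck from the far side. The largest push I read was 11 N. It then dropped as the arms snapped round. I added a 1.6 mm seating push of 8.4 N and let go.
- **Final checks:** Just after release the clip centre measured within about 0.2 mm of the neck axis. From higher up, where the stopper hides part of the ring, it measured about 1 mm off. Its top was 109.4 mm above the bench, so its centre is about 99.4 mm (neck middle 98.5 mm). The gripper was about 140 mm above the flask with no real contact force.
- **Not measured:** I did not measure the arm opening angles directly. I judged them closed from the force drop and the centred fit. I did not re-measure the bottles or the beaker; the arm kept clear of them and no contact showed in the forces I read.

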